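# Right a fallen bottle in the bottle rail and refit the retaining bar

### The job

One bottle (red cap) has fallen over in the bottle rail because the retaining bar was left off. Stand it upright on its foot on the worktop, cap up, in its gap midway between the two standing bottles and in line with them, without knocking those over or shifting them; then press the loose retaining bar down between the two spring clips at the front of the rail until both ends have snapped home under the clips, and let go of it. Leave the timer and the measuring cup where they are.

Things in the scene. Friction and masses are not known exactly. Their poses are not given: they have to be found in the camera images.
- tipped_mid (a point): Middle of the fallen bottle: cream, red cap and band; round body 38 mm in diameter, 94 mm long over the cap (cap 23 mm in diameter, 10 mm long), about 90 g. z axis runs from foot to cap; the foot is 47 mm behind this point. It starts lying flat on the worktop, foot in the gap between the neighbours, cap out through the open front of the rail.
- blue_cap_mid (a point): Middle of the standing white bottle with blue cap, 53 mm in diameter, 130 mm tall; this point 65 mm above its foot; z axis up. It stands in the left or right place of the rail.
- green_cap_mid (a point): Middle of the standing white bottle with green cap, 35 mm in diameter, 82 mm tall; this point 41 mm above its foot; z axis up. It stands in the place at the other side of the gap.
- gap (a point): Centre of the gap for the fallen bottle, on the worktop (z = 0), in the lane of the bottle rail (fixed). Axes: x to the rail's back, y along the lane to the left, z up. The standing bottles are centred about 84 mm to either side along y. The bottles stand straight on the worktop. When fitted, the bar closes the open front at x = -48 mm.
- seat (a point): Where bar_grip must come when the bar is home: 62 mm above the worktop, 48 mm in front of gap; axes as gap. The bar then lies along y, its underside 30 mm above the worktop on a grey saddle at each end (y = 112 to 128 mm either side). The saddles are U-shaped, 22 mm wide along x inside, flared at the top; cheeks 49 mm high, flares 57 mm.
- bar_grip (a point): Centre of the blue grip of the loose steel retaining bar: 260 mm long (y), 16 mm wide (x), 14 mm high, about 120 g, ends chamfered underneath (5 mm in 9 mm). The grip is an upright block at its middle, 20 mm along y, 16 mm along x, 14 to 50 mm above the bar's underside, this point 32 mm above it. Starts flat on the worktop, grip up; its ends are alike.
- clip_left (a joint): Left spring clip, a steel leaf just outside the left saddle, 68 mm high, with a rounded bead (centre 48 mm above the worktop) that overhangs the bar's end by 3.5 mm. 0 at rest, grows (rad) as it is spread outward, about 0.09 to let the bar past, then springs back over it. Pressing the bar past both clips takes about 6 to 10 N straight down, over the last 15 mm.
- clip_right (a joint): Right spring clip, the same at the other end.
- timer: Round kitchen timer, red top, 61 mm in diameter, 40 mm tall, origin under its centre; a bystander.
- cup: White measuring cup, 55 mm in diameter, 55 mm tall, origin under its centre; a bystander.
- rack: The bottle rail, fixed; origin and axes as gap; its open front faces the robot's right. At the back of the lane an aluminium rail, front face at x = 34 mm, from 27 to 45 mm high; at the ends grey brackets 116 to 128 mm either side along y, 12 mm high, with the saddles at their front. A shelf hangs about 0.55 m above the worktop behind and left of it.
Mind the look-alikes: they are no part of the job. Leave any pink look-alike of the part that bears green_cap_mid alone.

How it is judged:
On the way, in this order (a step that is already met when the one before it is completed fails the run):
1. the fallen bottle stands upright in its gap, let go (angle between tipped_mid's own z axis and vertical below 0.15 rad and height (world z) of tipped_mid between 0.043 and 0.051 m and horizontal distance between tipped_mid and gap below 0.03 m and contact force between the fingers and tipped below 0.1 N), for 0.2 s.
2. the bar is snapped home between the clips (distance between bar_grip and seat below 0.006 m and angle between the y axis of bar_grip and the y axis of seat, either way round below 0.04 rad and z of bar_grip in the frame of seat below 0.003 m and value of joint each of clip_left, clip_right below 0.04 rad), for 0.2 s.
At the end, for the whole second after the job is handed in: Red-capped bottle upright (8 degrees) on the worktop within 30 mm of the gap centre; bar within 6 mm of seat, at most 3 mm high, along the lane within 2 degrees, both clips under 0.04 rad; both neighbours upright, moved under 20 mm; timer and cup moved under 20 mm (all of step 2 and angle between each of tipped_mid, blue_cap_mid, green_cap_mid's own z axis and vertical below 0.15 rad and height (world z) of tipped_mid between 0.043 and 0.051 m and horizontal distance between tipped_mid and gap below 0.03 m and distance of each of blue_cap_mid, green_cap_mid from where it was at the start of the episode below 0.02 m); the robot touches nothing.
It fails at once if a standing neighbour is knocked over (angle between any of blue_cap_mid, green_cap_mid's own z axis and vertical above 0.4 rad).
It fails at once if the timer or the cup is shifted by more than 20 mm (distance of any of timer, cup from where it was at the start of the episode above 0.02 m).
It also fails if it takes over 51 s, if anything falls off the work surface, if the arm or the gripper's body presses on something with over 40 N, if the wrist force passes 120 N, or if a joint passes its speed limit or range.

### The arm

A 6-joint arm with a two-finger parallel gripper is mounted at the origin on a cart in front of the work surface, level with it; the furniture and walls round the work are solid. World frame = base frame: x ahead of the robot, y to its left, z up, the work surface at z = 0. Lengths are in m, angles in rad, forces in N, time in s.
With the tool pointing down it reaches from about 0.425 to 0.95 m from the base axis. Payload 14.7 kg.
Tool frame: the origin (TCP) lies midway between the tips of the shut fingers; the grasp point (between the pads) lies 19 mm behind it; z points along the fingers, y is the line along which they close (so a half turn about z gives the same grasp; the last joint's range is limited). The gripper opens to 85 mm and grips with 20 to 120 N. Pads are 22 mm wide; open, the fingers measure 114 mm over their backs; the gripper's body (76 mm by 85 mm) begins 54 mm behind the grasp point. The pads swing forward as they close: fully open they stand 13 mm farther back than shut.
Start: joints at [-1.205, 0.48, 1.596, -0, 1.065, -0.047], TCP at [0.261, -0.595, 0.231] pointing down, gripper open.
Joint ranges: [-2.75, 2.75], [-0.82, 2.05], [0.23, 2.67], [-1.56, 4.7], [0.09, 2.69], [-2.92, 2.92]. Speed limits (rad/s): [1.89, 1.89, 2.39, 3.01, 3.01, 3.01].

### API

Orientations are given as a unit quaternion [x, y, z, w].
In Python, from bench import env gives the robot as it stands.
- The arm moves only by the tool servo_tool, never from a script. Its argument "rows" is a list of rows, each an object with "dr": the turn, a rotation vector about the tool's x, y, z in degrees, a list of three; "offset": the shift along the tool's x, y, z in m, a list of three; "claw": the opening, from 0 (shut) to 1 (fully open). A call has 1 to 5 rows; each row is the pose to reach, as a shift and turn from the pose commanded when the call began, along the tool's axes at that moment; what a row does not reach only later rows make up. A row lasts 1/10 s, in which the tool goes at most 50 mm and 8.59 degrees, less where a joint would pass 70% of its speed; a pose out of reach is approached as far as the arm can. A call with a gripper value outside its range is refused whole. The fingers move at their own pace and stop on an object; "force" is the grip in N (left out, the last holds). Time passes only in rows, so rows that repeat a pose let the fingers close. It gives the time, the measured TCP pose, the force, the opening and the grip force at its end, in the units of the state.
- env.sense(): the state, without advancing time (a new reading comes with each control period).
- env.snapshot(name): name is "scene" or "top"; returns the picture (400x640x3 uint8, red, green, blue); there is no depth.
- env.calibration(name): a dict with "camera_matrix" (3x3 intrinsics, pixels), "R" (3x3) and "t" (3): a world point X has camera coordinates R X + t. Camera axes: x right, y down, z forward; pixel columns grow to the right and rows downward; lengths in m; the calibration is good to about 2 mm. A picture is of the moment at which its call begins. calibration takes no time and is no camera call.
- env.close_job(): hands the job in; it is judged then, once.
The state is a dict: "time_s": time; "qpos": joint angles; "joint_vel": joint speeds; "effort": joint torques, N m; "tcp_pos": TCP position; "tool_rot": TCP orientation; "force": force on the tool from outside, world axes, zero at the start; "wrist_torque": the same for the moment, N m; "finger_gap": finger opening in m; "grasp_force": force on a finger pad.
Only numpy, scipy, OpenCV 4.12 (cv2) and the standard library are available. Lean on these libraries where they do the work, as an engineer would, in place of code of your own. Each camera call takes 0.05 s, during which the arm holds its last target. There are 200 camera calls.

## Working session

There is one attempt and no reset: what is moved stays moved. The work goes in short steps, Python scripts to look and compute and a tool call to move; the robot and the scene stay as the last step left them, time stands still between calls to the robot, and variables do not carry over. Pictures are saved under pics/ and viewed, at most 10 in all, crops included, and the job is handed in when it is done.

Besides the shell and the picture viewer there is one more tool, called after "Request:" as name(argument=value, ...), one argument or row to a line, values as JSON. servo_tool: Moves the arm, as the interface text tells. Its arguments: {"type":"object","properties":{"rows":{"type":"array"},"force":{"type":"number"}},"required":["rows"]}

```bash
mkdir -p pics; python3 - <<'E'
from bench import env
import cv2,numpy as np
for n in("scene","top"):
    im=env.snapshot(n);cv2.imwrite(f"pics/{n}0.png",im[:,:,::-1])
    c=env.calibration(n);print(n,np.round(c["camera_matrix"],1).tolist(),np.round(c["R"],4).tolist(),np.round(c["t"],4).tolist())
s=env.sense();print(s["tcp_pos"],s["tool_rot"],s["time_s"],s["finger_gap"],s["force"])
E
```

```text
scene [[381.5, 0.0, 315.3], [0.0, 381.5, 200.9], [0.0, 0.0, 1.0]] [[0.4818, -0.8761, 0.017], [-0.4947, -0.288, -0.82], [0.7233, 0.3866, -0.5722]] [-0.3659, 0.2958, 0.8338]
top [[504.8, 0.0, 317.8], [0.0, 504.8, 200.0], [0.0, 0.0, 1.0]] [[0.002, -1.0, 0.0068], [-0.9864, -0.0031, -0.1644], [0.1644, -0.0064, -0.9864]] [-0.1555, 0.5315, 1.42]
[ 0.260638   -0.59503943  0.23072783] [ 9.78772551e-01  2.04948730e-01 -9.26435524e-05 -5.50530651e-04] 0.1 0.08530171371600302 [-0.57692192  0.52745597  0.73155074]
```

View pics/scene0.png

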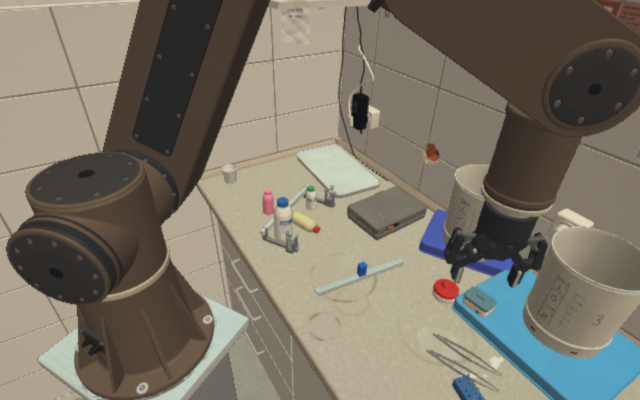

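View pics/top0.png

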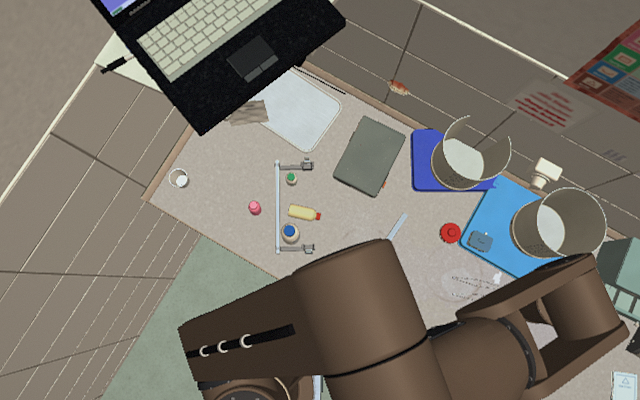

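The scene view shows the fallen bottle at (305,222), blue cap at (283,203), green cap at (311,189), the bar's grip at (362,268), the timer at (446,290) and the cup at (230,174). In the top view the bottle is at (303,213), blue cap (290,231), green cap (291,178), timer (450,233) and cup (180,180).

Candidates for the green bottle are the green-capped one at top (291,178) and the pink one at top (254,207). The green one fits: it stands in the rail, and the pink one stands behind it. The fallen red-capped bottle is the one at (303,213).

```bash
cat > h.py <<'E'
from bench import env
import cv2,numpy as np
def cal(n):
    c=env.calibration(n);return [np.array(c[k]) for k in("camera_matrix","R","t")]
def ray(n,uv,z):
    K,R,t=cal(n);d=R.T@np.linalg.solve(K,[uv[0],uv[1],1.]);o=-R.T@t
    return o+d*(z-o[2])/d[2]
def proj(n,X):
    K,R,t=cal(n);p=K@(R@np.array(X)+t);return p[:2]/p[2]
def blobs(im,lo,hi,box,amin=6):
    h=cv2.cvtColor(im,cv2.COLOR_RGB2HSV);m=cv2.inRange(h,lo,hi)
    k=np.zeros_like(m);x0,y0,x1,y1=box;k[y0:y1,x0:x1]=m[y0:y1,x0:x1]
    n,l,s,c=cv2.connectedComponentsWithStats(k)
    return [(np.round(c[i],1),s[i].tolist(),l==i) for i in range(1,n) if s[i][4]>=amin]
def crop(im,box,f,name):
    x0,y0,x1,y1=box;cv2.imwrite(name,cv2.resize(im[y0:y1,x0:x1,::-1],None,fx=f,fy=f,interpolation=cv2.INTER_CUBIC))
E
python3 - <<'E'
from h import *
T=cv2.imread("pics/top0.png")[:,:,::-1];S=cv2.imread("pics/scene0.png")[:,:,::-1]
a=cv2.resize(T[145:265,235:415],None,fx=4.4,fy=4.4,interpolation=cv2.INTER_CUBIC)
cv2.imwrite("pics/c1.png",a[:,:,::-1])
crop(S,(220,170,420,310),4,"pics/c2.png")
for nm,lo,hi,z in(("blue",(100,120,60),(125,255,255),.13),("green",(50,80,40),(85,255,255),.082)):
    for b in blobs(T,lo,hi,(260,160,330,260)):print("T",nm,b[:2],ray("top",b[0],z).round(4))
    for b in blobs(S,lo,hi,(240,170,420,300)):print("S",nm,b[:2],ray("scene",b[0],z-.006).round(4), ray("scene",b[0],.042).round(4))
for b in blobs(T,(15,50,120),(35,255,255),(280,195,330,230)):
    ys,xs=np.nonzero(b[2]);P=np.array([ray("top",p,.019)[:2] for p in zip(xs,ys)]);print("body",b[:2],P.mean(0))
    (c,wh,an)=cv2.minAreaRect((P*1000).astype(np.float32));print(c,wh,an)
for b in blobs(T,(0,130,80),(8,255,255),(300,195,330,230))+blobs(T,(170,130,80),(180,255,255),(300,195,330,230)):print("red",b[:2],ray("top",b[0],.019))
for uv in((278,161),(277,251),(311,165),(310,247)):print(uv,ray("top",uv,.045).round(4))
for uv in((317,290),(404,262),(398,214),(388,240)):
  print(uv,ray("scene" if uv[1]>260 else"top",uv,.014).round(4))
E
```

```text
T blue (array([288.9, 230.3]), [284, 225, 11, 11, 90]) [ 0.4344 -0.0758  0.13  ]
S blue (array([282.1, 201.8]), [278, 198, 9, 9, 72]) [ 0.4308 -0.0745  0.124 ] [ 0.5277 -0.0086  0.042 ]
S blue (array([361.5, 268.7]), [358, 262, 9, 14, 94]) [ 0.3028 -0.3649  0.124 ] [ 0.3822 -0.3387  0.042 ]
T green (array([290.8, 176.4]), [288, 173, 7, 7, 37]) [ 0.5936 -0.077   0.082 ]
S green (array([310.5, 188. ]), [308, 186, 6, 5, 26]) [ 0.5952 -0.0717  0.076 ] [ 0.6411 -0.0463  0.042 ]
body (array([301.5, 212.2]), [288, 204, 29, 17, 349]) [ 0.49977321 -0.10646414]
(499.530517578125, -107.44047546386719) (82.06819915771484, 38.658634185791016) 77.0390853881836
body (array([284.8, 225.6]), [282, 223, 8, 7, 11]) [ 0.4598131 -0.0580749]
(460.68096923828125, -58.40464782714844) (5.118808746337891, 26.90260887145996) 41.15500259399414
body (array([293.9, 225.4]), [291, 224, 7, 5, 9]) [ 0.46044847 -0.08460191]
(460.1708679199219, -85.83768463134766) (21.201919555664062, 3.2497687339782715) 56.44619369506836
red (array([317.8, 215.9]), [316, 213, 5, 7, 24]) [ 0.48882503 -0.15454345  0.019     ]
(278, 161) [ 0.6476 -0.0372  0.045 ]
(277, 251) [ 0.3841 -0.0382  0.045 ]
(311, 165) [ 0.6359 -0.1341  0.045 ]
(310, 247) [ 0.3957 -0.1323  0.045 ]
(317, 290) [ 0.2881 -0.2637  0.014 ]
(404, 262) [ 0.4889 -0.4186  0.014 ]
(398, 214) [ 0.4958 -0.3914  0.014 ]
(388, 240) [ 0.419  -0.3602  0.014 ]
```

View pics/c1.png

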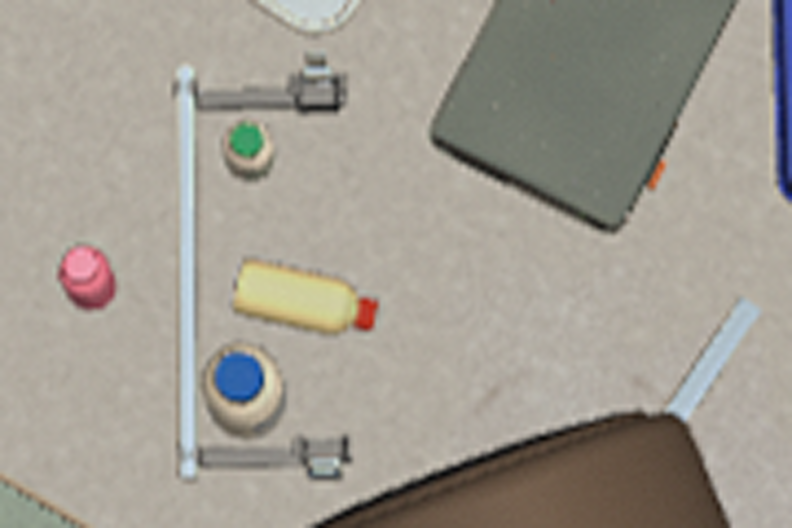

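View pics/c2.png

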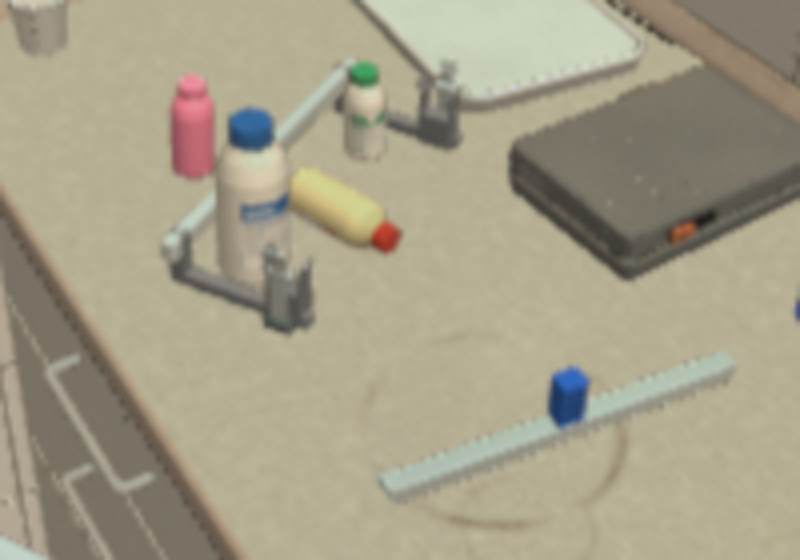

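Crops: the red-capped fallen bottle (top crop, yellow, cap at (366,313)) lies between blue and green in the rail. The pink look-alike (85,275) stands behind the rail, so I leave it. The bar has its blue grip at scene-crop (568,395). The gap comes out at about (0.5155, -0.076).

```bash
cat >> h.py <<'E'
from scipy.spatial.transform import Rotation as Ro
def frame(c,zt):
    c=np.array(c,float);c/=np.linalg.norm(c);z=np.array(zt,float);z-=c*(z@c);z/=np.linalg.norm(z)
    return Ro.from_matrix(np.c_[np.cross(c,z),c,z])
def rel(P0,R0,P1,R1):
    return np.round(R0.inv().apply(np.array(P1)-P0),3).tolist(),np.round((R0.inv()*R1).as_rotvec(degrees=True),1).tolist()
def chain(wps):
    s=env.sense();P,R=s["tcp_pos"],Ro.from_quat(s["tool_rot"])
    for p,r in wps:
        o,d=rel(P,R,p,r);print("offset",o,"dr",d);P=P+R.apply(o);R=R*Ro.from_rotvec(d,degrees=True)
E
python3 - <<'E'
from h import *
t=np.radians(35);u=np.array([-.225,-.974,0])
R=frame((.974,-.225,0),-u*np.sin(t)+np.array([0,0,-np.cos(t)]))
z=R.as_matrix()[:,2];T=np.array([.498,-.1138,.006]);pre=T-.1*z
s=env.sense();P0=s["tcp_pos"];R0=Ro.from_quat(s["tool_rot"])
half=(R0.inv()*R).as_rotvec()*.5
chain([(P0*.5+pre*.5+[0,0,.05],R0*Ro.from_rotvec(half)),(pre,R),(T,R)]);print(pre,T,R.as_quat())
E
```

```text
offset [0.188, -0.15, 0.022] dr [8.1, 16.2, -25.8]
offset [0.187, -0.04, 0.189] dr [8.1, 16.2, -25.8]
offset [-0.0, -0.0, 0.1] dr [0.0, -0.0, -0.0]
[ 0.48509305 -0.16967277  0.08792462] [ 0.498  -0.1138  0.006 ] [ 0.74644487  0.59366925  0.23528577 -0.18712959]
```

Request:
servo_tool(
  rows=[
    {"offset":[0.038,-0.03,0.0],"dr":[1.6,3.2,-5.2],"claw":0.75},
    {"offset":[0.075,-0.06,0.008],"dr":[3.2,6.5,-10.3],"claw":0.75},
    {"offset":[0.113,-0.09,0.013],"dr":[4.9,9.7,-15.5],"claw":0.75},
    {"offset":[0.15,-0.12,0.018],"dr":[6.5,13,-20.6],"claw":0.75},
    {"offset":[0.188,-0.15,0.022],"dr":[8.1,16.2,-25.8],"claw":0.75},
  ],
)

```text
time_s: 0.6
tcp_pos: [0.3732, -0.3808, 0.2091]
tool_rot: [0.896, 0.416, 0.123, -0.098]
force: [0.3, -0.7, -0.8]
finger_gap: 0.064
grasp_force: 0.0
```

Request:
servo_tool(
  rows=[
    {"offset":[0.037,-0.008,0.038],"dr":[1.6,3.2,-5.2],"claw":0.75},
    {"offset":[0.075,-0.016,0.075],"dr":[3.2,6.5,-10.3],"claw":0.75},
    {"offset":[0.112,-0.024,0.113],"dr":[4.9,9.7,-15.5],"claw":0.75},
    {"offset":[0.15,-0.032,0.151],"dr":[6.5,13,-20.6],"claw":0.75},
    {"offset":[0.187,-0.04,0.189],"dr":[8.1,16.2,-25.8],"claw":0.75},
  ],
)

```text
time_s: 1.1
tcp_pos: [0.4781, -0.1839, 0.0962]
tool_rot: [0.745, 0.595, 0.236, -0.187]
force: [0.8, -0.4, 0.3]
finger_gap: 0.064
grasp_force: 0.0
```

Request:
servo_tool(
  rows=[
    {"offset":[0,0,0],"dr":[0,0,0],"claw":0.75},
    {"offset":[0,0,0],"dr":[0,0,0],"claw":0.75},
  ],
)

```text
time_s: 1.3
tcp_pos: [0.4773, -0.1845, 0.0962]
tool_rot: [0.746, 0.594, 0.235, -0.188]
force: [0.3, -1.1, -0.2]
finger_gap: 0.0641
grasp_force: 0.0
```

```bash
python3 - <<'E'
from h import *
S=env.snapshot("scene");T=env.snapshot("top")
a=cv2.resize(S[150:300,210:410],None,fx=2.6,fy=2.6);b=cv2.resize(T[140:290,230:430],None,fx=2.6,fy=2.6)
cv2.imwrite("pics/v3.png",np.vstack([a,b])[:,:,::-1][:600] if 0 else cv2.resize(np.hstack([a,b])[:,:,::-1],(800,300)))
for n,im in(("scene",S),("top",T)):
    cv2.imwrite(f"pics/raw3{n}.png",im[:,:,::-1])
    for b in blobs(im,(100,150,60),(125,255,255),(270,190,420,300)):print(n,b[:2],ray(n,b[0],.034).round(4))
t=np.radians(35);u=np.array([-.225,-.974,0])
R=frame((.974,-.225,0),-u*np.sin(t)+np.array([0,0,-np.cos(t)]))
chain([(np.array([.498,-.1138,.006]),R)])
E
```

```text
scene (array([282.2, 201.7]), [278, 198, 9, 8, 59]) [ 0.5377 -0.0022  0.034 ]
scene (array([361.5, 268.7]), [358, 263, 8, 13, 82]) [ 0.39   -0.3361  0.034 ]
offset [0.009, 0.003, 0.118] dr [0.1, 0.1, -0.0]
```

View pics/v3.png

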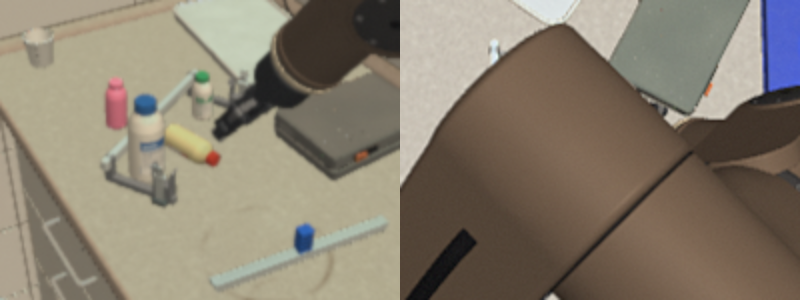

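The scene half shows the gripper at (235,118), above the fallen bottle at (190,145) with its fingers clear. The top view is blocked by the arm. Next I descend and grip.

Request:
servo_tool(
  rows=[
    {"offset":[0.009,0.003,0.03],"dr":[0,0,0],"claw":0.75},
    {"offset":[0.009,0.003,0.06],"dr":[0,0,0],"claw":0.75},
    {"offset":[0.009,0.003,0.09],"dr":[0,0,0],"claw":0.75},
    {"offset":[0.009,0.003,0.108],"dr":[0,0,0],"claw":0.75},
    {"offset":[0.009,0.003,0.118],"dr":[0,0,0],"claw":0.75},
  ],
)

```text
time_s: 1.9
tcp_pos: [0.4975, -0.1132, 0.0053]
tool_rot: [0.747, 0.593, 0.235, -0.186]
force: [-0.5, -0.5, -0.4]
finger_gap: 0.0642
grasp_force: 0.0
```

Request:
servo_tool(
  rows=[
    {"offset":[0,0,0],"dr":[0,0,0],"claw":0.75},
    {"offset":[0,0,0],"dr":[0,0,0],"claw":0.75},
  ],
)

```text
time_s: 2.1
tcp_pos: [0.4979, -0.114, 0.0063]
tool_rot: [0.747, 0.593, 0.236, -0.186]
force: [0.2, 0.1, -0.9]
finger_gap: 0.0645
grasp_force: 0.0
```

Request:
servo_tool(
  rows=[
    {"offset":[0,0,0],"dr":[0,0,0],"claw":0.3},
    {"offset":[0,0,0],"dr":[0,0,0],"claw":0.3},
    {"offset":[0,0,0],"dr":[0,0,0],"claw":0.3},
    {"offset":[0,0,0],"dr":[0,0,0],"claw":0.3},
    {"offset":[0,0,0],"dr":[0,0,0],"claw":0.3},
  ],
  force=30,
)

```text
time_s: 2.6
tcp_pos: [0.4979, -0.1138, 0.0062]
tool_rot: [0.747, 0.594, 0.236, -0.186]
force: [-2.7, -5.3, 8.5]
finger_gap: 0.0374
grasp_force: 28.7
```

```bash
python3 - <<'E'
from h import *
s=env.sense();print(s["finger_gap"],s["grasp_force"],s["qpos"])
R0=Ro.from_quat(s["tool_rot"]);P0=s["tcp_pos"]
u=np.array([-.225,-.974,0]);foot=np.array([.5087,-.0677,.019])
Rb=frame((.974,-.225,0),u)  # bottle frame: z=axis
pl=R0.inv().apply(foot-P0);
gap=np.array([.5155,-.076,0])
def pose(th,yaw,fp):
    R=Ro.from_euler('z',yaw,degrees=True)*Ro.from_rotvec(-np.radians(th)*np.array([.974,-.225,0]))*R0
    return fp-R.apply(pl),R
lift=P0+[.018,0,.085]
p1=(lift,R0)
w=[p1]
f0=foot+[.018,0,.085]
for th,yaw in((30,4),(60,9),(90,13)):
    a=th/90; R=pose(th,yaw,gap)[1]
    # grasp moves linearly
    pf,_=pose(90,13,gap+[0,0,.03])
    w.append((lift*(1-a)+pf*a+[0,0,.02*np.sin(np.pi*a)],R))
w.append(pose(90,13,gap+[0,0,.003]))
chain(w)
for p,r in w: print(np.round(p,3),r.as_matrix()[:,2].round(2),(p+r.apply(pl)).round(3))
E
```

```text
0.03735787508527539 28.748305035405792 [-0.67550029  0.78855148  1.98968033  0.78144334  0.82444862 -1.12250712]
offset [0.052, 0.018, -0.067] dr [0.0, 0.0, 0.0]
offset [0.014, -0.002, -0.006] dr [1.4, -30.0, -3.9]
offset [0.008, -0.002, 0.005] dr [-0.9, -29.9, -5.0]
offset [0.017, -0.001, 0.017] dr [-2.6, -30.0, -3.2]
offset [0.022, 0.0, 0.015] dr [0.0, 0.0, -0.0]
[ 0.516 -0.114  0.091] [ 0.13  0.56 -0.82] [ 0.527 -0.068  0.104]
[ 0.516 -0.105  0.104] [ 0.02  0.08 -1.  ] [ 0.523 -0.059  0.091]
[ 0.516 -0.097  0.099] [-0.03 -0.42 -0.91] [ 0.518 -0.062  0.065]
[ 0.515 -0.089  0.077] [ 0.   -0.82 -0.57] [ 0.516 -0.076  0.03 ]
[ 0.515 -0.089  0.05 ] [ 0.   -0.82 -0.57] [ 0.516 -0.076  0.003]
```

Request:
servo_tool(
  rows=[
    {"offset":[0.013,0.005,-0.017],"dr":[0,0,0],"claw":0.3},
    {"offset":[0.026,0.009,-0.034],"dr":[0,0,0],"claw":0.3},
    {"offset":[0.039,0.013,-0.05],"dr":[0,0,0],"claw":0.3},
    {"offset":[0.052,0.018,-0.067],"dr":[0,0,0],"claw":0.3},
    {"offset":[0.052,0.018,-0.067],"dr":[0,0,0],"claw":0.3},
  ],
)

```text
time_s: 3.1
tcp_pos: [0.5174, -0.1139, 0.0926]
tool_rot: [0.747, 0.594, 0.236, -0.185]
force: [0.4, -0.1, -1.5]
finger_gap: 0.0369
grasp_force: 31.0
```

Request:
servo_tool(
  rows=[
    {"offset":[0.003,0,-0.001],"dr":[0.3,-7.5,-1],"claw":0.3},
    {"offset":[0.007,-0.001,-0.003],"dr":[0.7,-15,-2],"claw":0.3},
    {"offset":[0.011,-0.001,-0.005],"dr":[1,-22.5,-3],"claw":0.3},
    {"offset":[0.014,-0.002,-0.006],"dr":[1.4,-30,-3.9],"claw":0.3},
    {"offset":[0.014,-0.002,-0.006],"dr":[1.4,-30,-3.9],"claw":0.3},
  ],
)

```text
time_s: 3.6
tcp_pos: [0.5161, -0.1027, 0.1037]
tool_rot: [0.758, 0.651, 0.032, -0.026]
force: [0.2, 0.3, -1.0]
finger_gap: 0.0372
grasp_force: 31.0
```

Request:
servo_tool(
  rows=[
    {"offset":[0.002,0,0.001],"dr":[-0.2,-7.5,-1.2],"claw":0.3},
    {"offset":[0.004,-0.001,0.002],"dr":[-0.5,-15,-2.5],"claw":0.3},
    {"offset":[0.006,-0.001,0.004],"dr":[-0.7,-22.5,-3.8],"claw":0.3},
    {"offset":[0.008,-0.002,0.005],"dr":[-0.9,-30,-5],"claw":0.3},
    {"offset":[0.008,-0.002,0.005],"dr":[-0.9,-30,-5],"claw":0.3},
  ],
)

```text
time_s: 4.1
tcp_pos: [0.5139, -0.0956, 0.0976]
tool_rot: [0.712, 0.667, -0.161, 0.148]
force: [0.3, -0.1, -0.2]
finger_gap: 0.0372
grasp_force: 31.0
```

Request:
servo_tool(
  rows=[
    {"offset":[0.004,0,0.004],"dr":[-0.6,-7.5,-0.8],"claw":0.3},
    {"offset":[0.008,0,0.008],"dr":[-1.3,-15,-1.6],"claw":0.3},
    {"offset":[0.013,-0.001,0.013],"dr":[-2,-22.5,-2.4],"claw":0.3},
    {"offset":[0.017,-0.001,0.017],"dr":[-2.6,-30,-3.2],"claw":0.3},
    {"offset":[0.017,-0.001,0.017],"dr":[-2.6,-30,-3.2],"claw":0.3},
  ],
)

```text
time_s: 4.6
tcp_pos: [0.5115, -0.0876, 0.072]
tool_rot: [0.623, 0.629, -0.332, 0.325]
force: [0.0, -0.5, -2.1]
finger_gap: 0.0373
grasp_force: 31.0
```

```bash
python3 - <<'E'
from h import *
s=env.sense();print(s["tcp_pos"],Ro.from_quat(s["tool_rot"]).as_matrix().round(3).tolist(),s["finger_gap"],s["force"],s["qpos"].round(2))
S=env.snapshot("scene");T=env.snapshot("top")
a=cv2.resize(S[130:270,200:400],(800,560));cv2.imwrite("pics/v4.png",a[:,:,::-1]);cv2.imwrite("pics/raw4top.png",T[:,:,::-1])
E
```

```text
[ 0.5115115  -0.08760272  0.07200938] [[-0.012, 1.0, -0.005], [0.569, 0.003, -0.823], [-0.823, -0.013, -0.569]] 0.03734744703346128 [ 0.02997526 -0.51473159 -2.13141807] [ 0.35  0.84  1.97 -1.04  1.11  1.21]
```

View pics/v4.png

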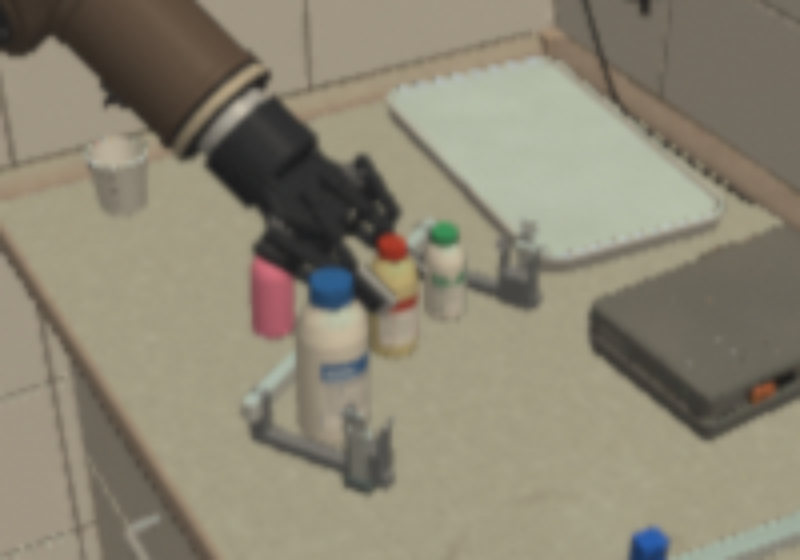

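The picture shows the red-capped bottle upright in the grip at (395,295), between blue (330,350) and green (445,270). The gripper body is close to the pink bottle (272,295), so I check that clearance before lowering.

```bash
python3 - <<'E'
from h import *
T=cv2.imread("pics/top0.png")[:,:,::-1]
for b in blobs(T,(165,60,80),(180,255,255),(240,190,270,225)):print(b[:2])
p=ray("top",(253.6,204.5),.08);print(p, ray("top",(256.5,212),0.005))
s=env.sense();R=Ro.from_quat(s["tool_rot"]);P=s["tcp_pos"]
# pink in tool frame after lowering 25mm
for z in(.08,.06):print(R.inv().apply(np.array([p[0],p[1],z])-(P-[0,0,.023])))
S=env.snapshot("scene")
for b in blobs(S,(0,150,80),(8,255,255),(270,170,330,230)):print(b[:2],ray("scene",b[0],.114),ray("scene",b[0],.094))
print(proj("scene",(.5155,-.076,.0)),proj("scene",(.5155,-.076,.023)))
E
```

```text
(array([254.4, 207.7]), [248, 201, 13, 14, 136])
[0.51256014 0.02720364 0.08      ] [0.50185099 0.02724464 0.005     ]
[ 0.04312675 -0.00048109 -0.11093166]
[ 0.0595037  -0.00034506 -0.09945224]
(array([297.8, 190.5]), [295, 188, 7, 6, 37]) [ 0.51371434 -0.07471727  0.114     ] [ 0.5396725  -0.05893079  0.094     ]
[298.79464094 221.2042979 ] [298.73653184 215.25408833]
```

Request:
servo_tool(
  rows=[
    {"offset":[-0.005,0.002,0.007],"dr":[0,0,0],"claw":0.3},
    {"offset":[0.002,0.002,0.011],"dr":[0,0,0],"claw":0.3},
    {"offset":[0.007,0.002,0.015],"dr":[0,0,0],"claw":0.3},
    {"offset":[0.011,0.002,0.018],"dr":[0,0,0],"claw":0.3},
    {"offset":[0.011,0.002,0.018],"dr":[0,0,0],"claw":0.3},
  ],
)

```text
time_s: 5.25
tcp_pos: [0.5164, -0.0964, 0.0563]
tool_rot: [0.626, 0.628, -0.327, 0.327]
force: [-0.3, 0.0, -0.7]
finger_gap: 0.0371
grasp_force: 31.0
```

Request:
servo_tool(
  rows=[
    {"offset":[0.0016,0,0.0011],"dr":[0,0,0],"claw":0.3},
    {"offset":[0.0016,0,0.0011],"dr":[0,0,0],"claw":0.3},
  ],
)

```text
time_s: 5.45
tcp_pos: [0.5167, -0.096, 0.0548]
tool_rot: [0.626, 0.628, -0.327, 0.327]
force: [0.0, 0.1, -0.9]
finger_gap: 0.0368
grasp_force: 31.0
```

Request:
servo_tool(
  rows=[
    {"offset":[0.0016,0,0.0011],"dr":[0,0,0],"claw":0.3},
    {"offset":[0.0016,0,0.0011],"dr":[0,0,0],"claw":0.3},
  ],
)

```text
time_s: 5.65
tcp_pos: [0.5167, -0.0961, 0.0529]
tool_rot: [0.626, 0.628, -0.327, 0.327]
force: [-0.1, 0.4, -0.2]
finger_gap: 0.0369
grasp_force: 31.0
```

Request:
servo_tool(
  rows=[
    {"offset":[0.0016,0,0.0011],"dr":[0,0,0],"claw":0.3},
    {"offset":[0.0016,0,0.0011],"dr":[0,0,0],"claw":0.3},
  ],
)

```text
time_s: 5.85
tcp_pos: [0.5167, -0.0961, 0.0509]
tool_rot: [0.626, 0.628, -0.327, 0.327]
force: [-0.1, -0.1, -1.1]
finger_gap: 0.0373
grasp_force: 31.0
```

Request:
servo_tool(
  rows=[
    {"offset":[0.0016,0,0.0011],"dr":[0,0,0],"claw":0.3},
    {"offset":[0.0016,0,0.0011],"dr":[0,0,0],"claw":0.3},
  ],
)

```text
time_s: 6.05
tcp_pos: [0.5167, -0.0962, 0.0492]
tool_rot: [0.626, 0.628, -0.327, 0.328]
force: [0.4, 0.1, 1.2]
finger_gap: 0.0371
grasp_force: 31.1
```

Request:
servo_tool(
  rows=[
    {"offset":[0.0012,0,0.0009],"dr":[0,0,0],"claw":0.3},
    {"offset":[0.0012,0,0.0009],"dr":[0,0,0],"claw":0.3},
  ],
)

```text
time_s: 6.25
tcp_pos: [0.5169, -0.0966, 0.049]
tool_rot: [0.626, 0.627, -0.327, 0.328]
force: [-0.4, 2.2, 16.8]
finger_gap: 0.0369
grasp_force: 32.5
```

Request:
servo_tool(
  rows=[
    {"offset":[-0.0008,0,-0.0006],"dr":[0,0,0],"claw":0.5},
    {"offset":[-0.0008,0,-0.0006],"dr":[0,0,0],"claw":0.57},
    {"offset":[-0.0008,0,-0.0006],"dr":[0,0,0],"claw":0.6},
    {"offset":[-0.0008,0,-0.0006],"dr":[0,0,0],"claw":0.6},
  ],
)

```text
time_s: 6.65
tcp_pos: [0.5166, -0.0962, 0.0485]
tool_rot: [0.626, 0.628, -0.327, 0.327]
force: [-0.5, -0.2, 0.0]
finger_gap: 0.0513
grasp_force: 0.0
```

```bash
python3 - <<'E'
from h import *
S=env.snapshot("scene")
for b in blobs(S,(0,150,80),(8,255,255),(270,170,330,230)):print(b[:2],ray("scene",b[0],.089))
print(env.sense()["grasp_force"])
a=cv2.resize(S[150:270,220:380],(800,600));cv2.imwrite("pics/v5.png",a[:,:,::-1])
E
```

```text
(array([301.9, 197.4]), [299, 195, 7, 6, 39]) [ 0.52049366 -0.08448951  0.089     ]
0.0
```

View pics/v5.png

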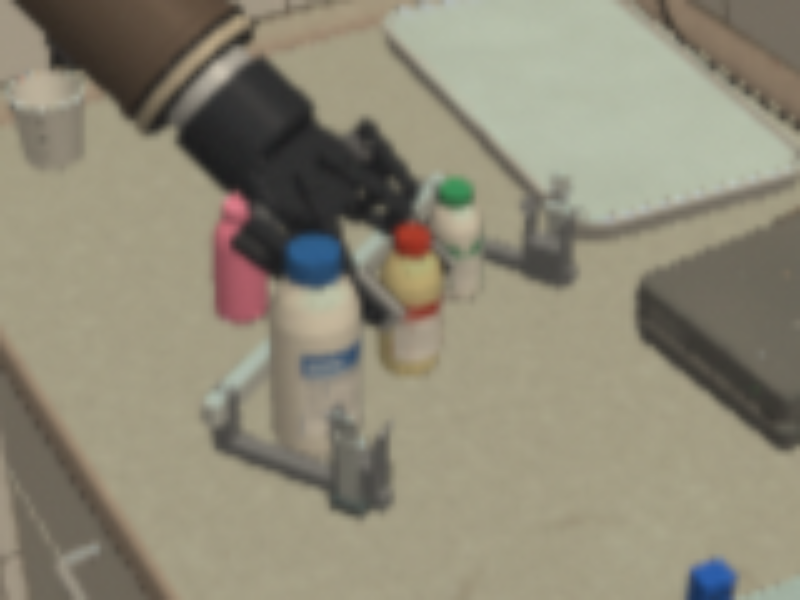

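The bottle stands at (412,300) in its gap, free of the fingers. Next I retract straight up.

Request:
servo_tool(
  rows=[
    {"offset":[-0.016,0,-0.011],"dr":[0,0,0],"claw":0.6},
    {"offset":[-0.041,0,-0.028],"dr":[0,0,0],"claw":0.6},
    {"offset":[-0.07,0,-0.048],"dr":[0,0,0],"claw":0.6},
    {"offset":[-0.1,0,-0.069],"dr":[0,0,0],"claw":0.6},
    {"offset":[-0.13,0,-0.09],"dr":[0,0,0],"claw":0.6},
  ],
)

```text
time_s: 7.2
tcp_pos: [0.5163, -0.0968, 0.208]
tool_rot: [0.626, 0.628, -0.327, 0.327]
force: [0.7, 0.1, 0.4]
finger_gap: 0.0515
grasp_force: 0.0
```

```bash
python3 - <<'E'
from h import *
T=env.snapshot("top");S=env.snapshot("scene");cv2.imwrite("pics/raw6top.png",T[:,:,::-1])
for n,im,box in(("top",T,(330,200,420,300)),("scene",S,(340,250,385,285))):
    for b in blobs(im,(100,150,50),(125,255,255),box):print(n,b[:2],ray(n,b[0],.05).round(4),ray(n,b[0],.034).round(4))
crop(T,(270,190,430,310),5,"pics/v6.png")
for b in blobs(S,(0,150,80),(8,255,255),(270,170,330,230)):print(b[:2],ray("scene",b[0],.089))
R=frame((.792,-.61,0),(0,0,-1));s=env.sense();R0=Ro.from_quat(s["tool_rot"]);P0=s["tcp_pos"];print(P0)
tgt=np.array([.389,-.339,.12]);k=(R0.inv()*R).as_rotvec();n=3
chain([(P0+(tgt+[0,0,.0]-P0)*i/n+[0,0,.0],R0*Ro.from_rotvec(k*i/n)) for i in range(1,n+1)])
E
```

```text
top (array([381.9, 249.1]), [379, 246, 7, 7, 36]) [ 0.3899 -0.337   0.05  ] [ 0.391  -0.3391  0.034 ]
scene (array([361.5, 268.7]), [358, 263, 8, 13, 82]) [ 0.3745 -0.3412  0.05  ] [ 0.39   -0.3361  0.034 ]
(array([302.1, 197.7]), [299, 195, 7, 6, 34]) [ 0.51944005 -0.08579308  0.089     ]
[ 0.51793645 -0.0965014   0.21060076]
offset [-0.022, -0.043, 0.083] dr [6.1, 17.6, 11.5]
offset [-0.053, -0.027, 0.076] dr [6.2, 17.6, 11.6]
offset [-0.078, -0.007, 0.057] dr [6.1, 17.7, 11.5]
```

View pics/v6.png

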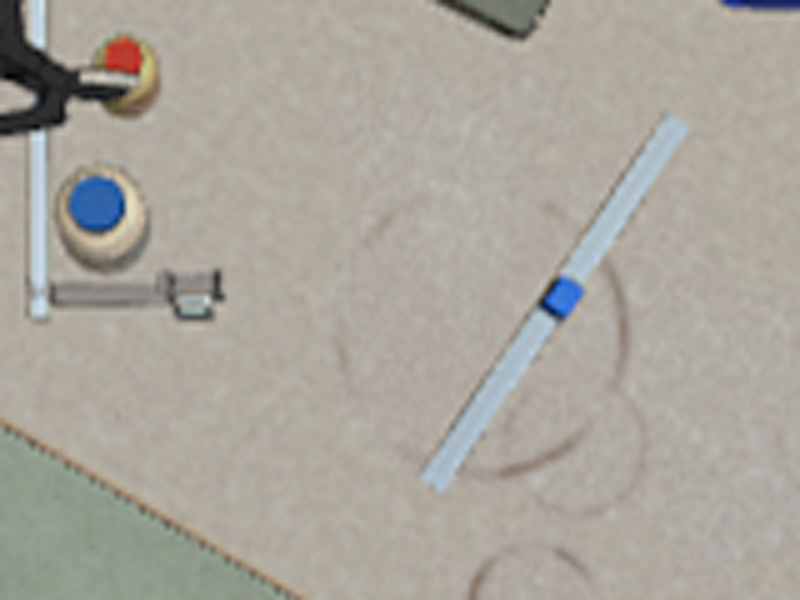

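Top crop: the red-capped bottle stands at (125,70). The bar runs from (435,480) to (677,122) with its grip at (562,297), and the near saddle is at (193,290).

Request:
servo_tool(
  rows=[
    {"offset":[-0.007,-0.014,0.028],"dr":[2,5.9,3.8],"claw":0.6},
    {"offset":[-0.015,-0.029,0.055],"dr":[4,11.7,7.7],"claw":0.6},
    {"offset":[-0.022,-0.043,0.083],"dr":[6.1,17.6,11.5],"claw":0.6},
    {"offset":[-0.022,-0.043,0.083],"dr":[6.1,17.6,11.5],"claw":0.6},
  ],
)

```text
time_s: 7.7
tcp_pos: [0.4714, -0.1817, 0.1775]
tool_rot: [0.748, 0.583, -0.225, 0.223]
force: [-1.4, 0.9, -0.2]
finger_gap: 0.0513
grasp_force: 0.0
```

Request:
servo_tool(
  rows=[
    {"offset":[-0.018,-0.009,0.025],"dr":[2,5.9,3.8],"claw":0.6},
    {"offset":[-0.035,-0.018,0.051],"dr":[4,11.7,7.7],"claw":0.6},
    {"offset":[-0.053,-0.027,0.076],"dr":[6.2,17.6,11.6],"claw":0.6},
    {"offset":[-0.053,-0.027,0.076],"dr":[6.2,17.6,11.6],"claw":0.6},
  ],
)

```text
time_s: 8.1
tcp_pos: [0.4285, -0.2626, 0.1462]
tool_rot: [0.839, 0.519, -0.116, 0.113]
force: [0.2, 0.2, 0.9]
finger_gap: 0.0513
grasp_force: 0.0
```

Request:
servo_tool(
  rows=[
    {"offset":[-0.026,-0.002,0.019],"dr":[2,5.9,3.8],"claw":0.6},
    {"offset":[-0.052,-0.005,0.038],"dr":[4,11.7,7.7],"claw":0.6},
    {"offset":[-0.078,-0.007,0.057],"dr":[6.1,17.7,11.5],"claw":0.6},
    {"offset":[-0.078,-0.007,0.057],"dr":[6.1,17.7,11.5],"claw":0.6},
  ],
)

```text
time_s: 8.5
tcp_pos: [0.3853, -0.343, 0.1156]
tool_rot: [0.899, 0.438, -0.001, -0.002]
force: [0.6, 0.1, -0.0]
finger_gap: 0.0511
grasp_force: 0.0
```

```bash
python3 - <<'E'
from h import *
T=env.snapshot("top");cv2.imwrite("pics/raw7top.png",T[:,:,::-1])
a=ray("top",(405.4,214.4),.014);b=ray("top",(357,286),.014);print(a,b,(a+b)/2,np.degrees(np.arctan2((a-b)[1],(a-b)[0])),np.linalg.norm(a-b))
for r,z in(((304,248),.05),((313.5,248),.05),((308.7,248),.05),((277.7,251),.045)):print(r,ray("top",r,z).round(4))
an=np.arctan2((a-b)[1],(a-b)[0])
R=frame((np.cos(an),np.sin(an),0),(0,0,-1))
s=env.sense();print(s["tcp_pos"],s["qpos"].round(2));chain([((.390,-.338,.08),R),((.390,-.338,.020),R)])
E
```

```text
[ 0.49471034 -0.41319798  0.014     ] [ 0.28604248 -0.26797133  0.014     ] [ 0.39037641 -0.34058465  0.014     ] -34.836773060708715 0.2542303183290537
(304, 248) [ 0.3924 -0.1153  0.05  ]
(313.5, 248) [ 0.3925 -0.1423  0.05  ]
(308.7, 248) [ 0.3925 -0.1286  0.05  ]
(277.7, 251) [ 0.3841 -0.0402  0.045 ]
[ 0.38539009 -0.34170257  0.11557644] [-0.78  0.45  2.01 -0.    0.68 -0.12]
offset [0.006, 0.002, 0.036] dr [-0.3, 0.1, -3.1]
offset [-0.0, -0.0, 0.06] dr [-0.1, 0.0, -0.0]
```

Request:
servo_tool(
  rows=[
    {"offset":[0.006,0.003,0.036],"dr":[-0.3,0.1,-3.1],"claw":0.6},
    {"offset":[0.006,0.003,0.06],"dr":[-0.3,0.1,-3.1],"claw":0.6},
    {"offset":[0.006,0.003,0.085],"dr":[-0.3,0.1,-3.1],"claw":0.6},
    {"offset":[0.006,0.003,0.096],"dr":[-0.3,0.1,-3.1],"claw":0.6},
    {"offset":[0.006,0.003,0.096],"dr":[-0.3,0.1,-3.1],"claw":0.6},
  ],
)

```text
time_s: 9.05
tcp_pos: [0.3925, -0.3343, 0.0194]
tool_rot: [0.884, 0.467, -0.001, -0.001]
force: [-0.2, 0.2, -0.1]
finger_gap: 0.0514
grasp_force: 0.0
```

Request:
servo_tool(
  rows=[
    {"offset":[0,0,0],"dr":[0,0,0],"claw":0.1},
    {"offset":[0,0,0],"dr":[0,0,0],"claw":0.1},
    {"offset":[0,0,0],"dr":[0,0,0],"claw":0.1},
    {"offset":[0,0,0],"dr":[0,0,0],"claw":0.1},
    {"offset":[0,0,0],"dr":[0,0,0],"claw":0.1},
  ],
  force=80,
)

```text
time_s: 9.55
tcp_pos: [0.3932, -0.3367, 0.022]
tool_rot: [0.885, 0.465, -0.0, 0.002]
force: [1.8, 4.7, 6.5]
finger_gap: 0.0187
grasp_force: 78.8
```

Request:
servo_tool(
  rows=[
    {"offset":[0,0,-0.02],"dr":[0,0,0],"claw":0.1},
    {"offset":[0,0,-0.05],"dr":[0,0,0],"claw":0.1},
    {"offset":[0,0,-0.09],"dr":[0,0,0],"claw":0.1},
    {"offset":[0,0,-0.1],"dr":[0,0,0],"claw":0.1},
    {"offset":[0,0,-0.1],"dr":[0,0,0],"claw":0.1},
  ],
)

```text
time_s: 10.05
tcp_pos: [0.3936, -0.3373, 0.123]
tool_rot: [0.885, 0.465, 0.0, 0.003]
force: [0.1, -0.1, -2.0]
finger_gap: 0.0188
grasp_force: 78.7
```

```bash
python3 - <<'E'
from h import *
s=env.sense();print(s["tcp_pos"],s["finger_gap"],s["grasp_force"])
S=env.snapshot("scene");crop(S,(230,170,430,310),4,"pics/v8.png")
R=frame((1,0,0),(0,0,-1))
chain([((.5155,-.124,.12),R)])
E
```

```text
[ 0.39363737 -0.33725783  0.12296238] 0.018835398959967165 78.6896538734436
offset [0.245, -0.02, 0.001] dr [0.2, 0.2, -34.5]
```

View pics/v8.png

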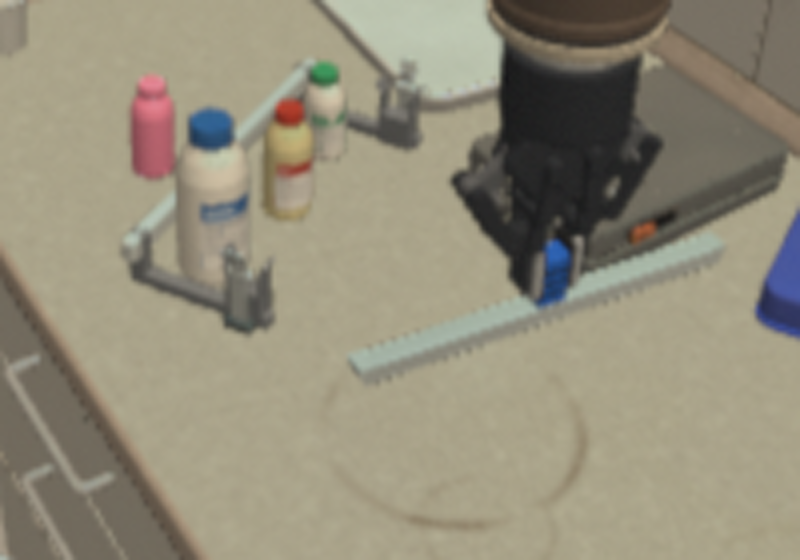

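The bar is level in the grip, held at (555,270), and the red-capped bottle stands at (290,165) between its neighbours. I turn the bar away from the bottles first, then approach the seat.

```bash
python3 - <<'E'
from h import *
R=frame((1,0,0),(0,0,-1))
chain([((.5155,-.20,.123),R),((.5155,-.122,.123),R)])
E
```

```text
offset [0.182, 0.024, -0.002] dr [0.2, 0.2, -34.5]
offset [0.078, -0.0, 0.0] dr [-0.0, -0.0, -0.0]
```

Request:
servo_tool(
  rows=[
    {"offset":[0.03,0.004,-0.002],"dr":[0,0,-7],"claw":0.1},
    {"offset":[0.07,0.009,-0.002],"dr":[0.1,0.1,-14],"claw":0.1},
    {"offset":[0.11,0.014,-0.002],"dr":[0.1,0.1,-21],"claw":0.1},
    {"offset":[0.15,0.019,-0.002],"dr":[0.2,0.2,-28],"claw":0.1},
    {"offset":[0.182,0.024,-0.002],"dr":[0.2,0.2,-34.5],"claw":0.1},
  ],
)

```text
time_s: 10.6
tcp_pos: [0.5159, -0.1978, 0.1208]
tool_rot: [0.705, 0.709, -0.0, -0.003]
force: [0.5, -0.4, -2.6]
finger_gap: 0.0188
grasp_force: 78.6
```

Request:
servo_tool(
  rows=[
    {"offset":[0,0,0],"dr":[0,0,0],"claw":0.1},
    {"offset":[0,0,0],"dr":[0,0,0],"claw":0.1},
  ],
)

```text
time_s: 10.8
tcp_pos: [0.515, -0.1989, 0.1209]
tool_rot: [0.707, 0.707, -0.001, -0.003]
force: [0.2, -0.5, -1.0]
finger_gap: 0.0188
grasp_force: 78.6
```

```bash
python3 - <<'E'
from h import *
s=env.sense();print(s["tcp_pos"],s["qpos"].round(2))
R=frame((1,0,0),(0,0,-1))
chain([((.5155,-.122,.123),R)])
S=env.snapshot("scene");T=env.snapshot("top")
cv2.imwrite("pics/raw9s.png",S[:,:,::-1]);cv2.imwrite("pics/raw9t.png",T[:,:,::-1])
a=cv2.resize(S[160:270,240:400],(800,550));b=T[150:270,260:380]
cv2.imwrite("pics/v9.png",a[:,:,::-1])
# bar corners projected guess
for x in(-.13,.13):
  for y in(-.008,.008):
    p=s["tcp_pos"]+[x,y,0];p[2]=s["tcp_pos"][2]-.022+.014;print(proj("scene",p).round(1),proj("top",p).round(1))
for sgn in(-1,1):print("saddle",proj("scene",(.5155+sgn*.12,-.124,.049)).round(1),proj("top",(.5155+sgn*.12,-.124,.049)).round(1))
E
```

```text
[ 0.51498169 -0.1989499   0.12091148] [-0.42  0.49  1.92  0.    0.74 -0.43]
offset [0.077, 0.001, -0.002] dr [-0.2, -0.2, 0.0]
[316.4 229.4] [337.2 249.2]
[310.9 227.4] [331.3 249.2]
[357.6 182.3] [336.8 156.3]
[352.8 180.9] [331.1 156.3]
saddle [291.2 235.9] [307.1 247. ]
saddle [330.9 193.7] [307.5 164.8]
```

View pics/v9.png

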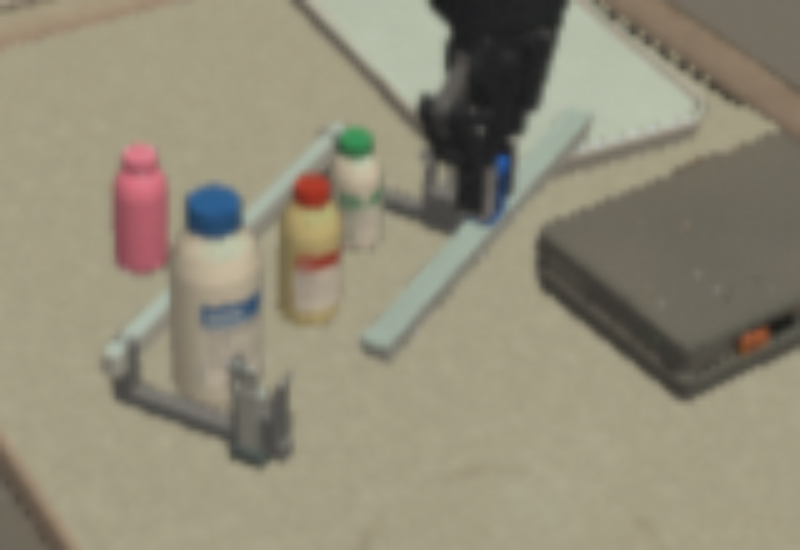

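The bar's near end is at (378,345) and its grip at (500,190); the far end is at (580,115). It is parallel to the lane and sits a few mm in front of where the TCP predicts. I compare bar and saddles numerically in the same views.

```bash
python3 - <<'E'
from h import *
T0=cv2.imread("pics/top0.png")[:,:,::-1].astype(int);T=cv2.imread("pics/raw9t.png")[:,:,::-1].astype(int)
def dark(im,rows,cols):
    g=im[rows[0]:rows[1],cols[0]:cols[1]];v=g.max(2)
    for r in range(rows[0],rows[1],2):print(r,''.join('#' if x<95 else '+' if x<125 else '.' for x in v[r-rows[0]]))
print("cols 288.."); dark(T0,(156,174),(288,325)); dark(T0,(238,258),(288,325))
m=((T[:,:,2]-T[:,:,0])>3).astype(np.uint8)
for r in list(range(150,180,3))+list(range(228,256,3)):
    c=np.nonzero(m[r,320:352])[0]+320;print(r,(c.min(),c.max(),len(c)) if len(c) else None, end=' ')
E
```

```text
cols 288..
156 .....................................
158 .................+..+................
160 .....................................
162 ...............+......++.............
164 .............+++......+#+............
166 .............+++.......#++...........
168 ++++++++++++++##+++++++##............
170 ...............##+++++++.............
172 .....................................
238 ..........+..........................
240 ........++...........................
242 ++++++++.............................
244 .........................#...........
246 ...............+#.......+#...........
248 ...............+++......+#...........
250 ++++++++........#....................
252 .................#.....++............
254 .....................................
256 ...................................##
150 None 153 None 156 None 159 None 162 None 165 None 168 None 171 None 174 None 177 None 228 None 231 None 234 None 237 None 240 None 243 None 246 None 249 None 252 None 255 (np.int64(350), np.int64(350), 1)
```

Request:
servo_tool(
  rows=[
    {"offset":[0.025,0,0],"dr":[-0.2,-0.2,0],"claw":0.1},
    {"offset":[0.05,0.0005,0],"dr":[-0.2,-0.2,0],"claw":0.1},
    {"offset":[0.07,0.0005,0.005],"dr":[-0.2,-0.2,0],"claw":0.1},
    {"offset":[0.0775,0.0005,0.015],"dr":[-0.2,-0.2,0],"claw":0.1},
    {"offset":[0.0775,0.0005,0.021],"dr":[-0.2,-0.2,0],"claw":0.1},
  ],
)

```text
time_s: 11.4
tcp_pos: [0.5152, -0.1223, 0.1006]
tool_rot: [0.707, 0.707, -0.0, 0.001]
force: [0.4, -1.0, -0.6]
finger_gap: 0.0192
grasp_force: 78.6
```

Request:
servo_tool(
  rows=[
    {"offset":[0,0,0],"dr":[0,0,0],"claw":0.1},
    {"offset":[0,0,0],"dr":[0,0,0],"claw":0.1},
  ],
)

```text
time_s: 11.6
tcp_pos: [0.5159, -0.1233, 0.1013]
tool_rot: [0.708, 0.707, -0.0, 0.001]
force: [-0.1, -1.0, -1.4]
finger_gap: 0.0186
grasp_force: 78.6
```

```bash
python3 - <<'E'
from h import *
s=env.sense();p=s["tcp_pos"];print(p,s["force"])
S0=cv2.imread("pics/scene0.png")[:,:,::-1].astype(int);S=env.snapshot("scene").astype(int);T=env.snapshot("top").astype(int)
cv2.imwrite("pics/raw10s.png",S[:,:,::-1].astype(np.uint8));cv2.imwrite("pics/raw10t.png",T[:,:,::-1].astype(np.uint8))
zb=p[2]-.022
for x in(-.13,.13):print("bar end pred",[proj("scene",(p[0]+x,p[1]+y-.004,zb+.014)).round(1).tolist() for y in(.008,-.008)],[proj("top",(p[0]+x,p[1]+y-.004,zb+.014)).round(1).tolist() for y in(.008,-.008)])
# bar colour: G-R>=4 in scene
for r in range(214,240,1):print(r,''.join('#' if a[1]-a[0]>3 else ('+' if max(a)<100 else '.') for a in S[r,278:312]))
for r in range(176,200,2):print(r,''.join('#' if a[1]-a[0]>3 else ('+' if max(a)<100 else '.') for a in S[r,312:352]))
for r in range(156,176,2):print("T",r,''.join('#' if a[2]-a[0]>3 else ('+' if max(a)<100 else '.') for a in T[r,288:330]))
for r in range(238,258,2):print("T",r,''.join('#' if a[2]-a[0]>3 else ('+' if max(a)<100 else '.') for a in T[r,288:330]))
E
```

```text
[ 0.51589955 -0.12330231  0.10133634] [-0.12754217 -1.00854655 -1.40879935]
bar end pred [[287.5, 224.5], [292.6, 226.4]] [[305.1, 249.3], [310.9, 249.3]]
bar end pred [[331.6, 180.0], [336.2, 181.3]] [[305.7, 157.6], [311.3, 157.6]]
214 ...................#######........
215 ..................#######.........
216 .................#######..........
217 ................#######...........
218 ..............########............
219 ............##########............
220 ..........###########.............
221 ......##############..............
222 ..#################...............
223 ..################................
224 ...##############.................
225 ....##....#####...................
226 .............#....................
227 ..................................
228 ..................................
229 ..................................
230 ..................................
231 ..................................
232 ..................................
233 ..................................
234 .........+........................
235 .........+++......................
236 ....
[... 967 characters left out ...]
..............
T 168 ..........................................
T 170 ..........................................
T 172 .........................................+
T 174 .........................................+
T 238 ++++++++++++++++++++++++++++....+.........
T 240 ++++++++++++++++++++++++++++.++++.........
T 242 ++++++++++++++++++++++++++++.+++..........
T 244 +++++++++++++++++++++++++++++#+...........
T 246 +++++++++++++++++++++++++++++++...........
T 248 ++++++++++++++++++++++++++++++............
T 250 +++++++++++++++++++++++++++++.............
T 252 +++++++++++++++++++++++++++++.............
T 254 ++++++++++++++++++++++++++++..............
T 256 +++++++++++++++++++++++++++...............
```

Request:
servo_tool(
  rows=[
    {"offset":[0,0,0.006],"dr":[0,0,0],"claw":0.1},
    {"offset":[0,0,0.012],"dr":[0,0,0],"claw":0.1},
    {"offset":[0,0,0.016],"dr":[0,0,0],"claw":0.1},
    {"offset":[0,0,0.016],"dr":[0,0,0],"claw":0.1},
  ],
)

```text
time_s: 12.1
tcp_pos: [0.5156, -0.1222, 0.0848]
tool_rot: [0.707, 0.707, -0.0, 0.0]
force: [-1.2, -0.2, -0.8]
finger_gap: 0.0181
grasp_force: 78.6
```

Request:
servo_tool(
  rows=[
    {"offset":[0,0,0.004],"dr":[0,0,0],"claw":0.1},
    {"offset":[0,0,0.007],"dr":[0,0,0],"claw":0.1},
    {"offset":[0,0,0.007],"dr":[0,0,0],"claw":0.1},
  ],
)

```text
time_s: 12.4
tcp_pos: [0.5158, -0.1222, 0.0782]
tool_rot: [0.707, 0.707, -0.0, 0.001]
force: [-0.1, -0.3, -0.8]
finger_gap: 0.0189
grasp_force: 78.6
```

Request:
servo_tool(
  rows=[
    {"offset":[0,0,0.003],"dr":[0,0,0],"claw":0.1},
    {"offset":[0,0,0.006],"dr":[0,0,0],"claw":0.1},
    {"offset":[0,0,0.006],"dr":[0,0,0],"claw":0.1},
  ],
)

```text
time_s: 12.7
tcp_pos: [0.5163, -0.1223, 0.0724]
tool_rot: [0.707, 0.707, 0.0, 0.001]
force: [1.9, 2.6, 0.5]
finger_gap: 0.0187
grasp_force: 78.9
```

Request:
servo_tool(
  rows=[
    {"offset":[0.0015,0.001,0],"dr":[0,0,0],"claw":0.1},
    {"offset":[0.0015,0.001,0.003],"dr":[0,0,0],"claw":0.1},
    {"offset":[0.0015,0.001,0.005],"dr":[0,0,0],"claw":0.1},
    {"offset":[0.0015,0.001,0.005],"dr":[0,0,0],"claw":0.1},
  ],
)

```text
time_s: 13.1
tcp_pos: [0.5172, -0.1209, 0.0679]
tool_rot: [0.707, 0.707, 0.0, 0.001]
force: [-5.3, 1.9, 14.8]
finger_gap: 0.0183
grasp_force: 81.3
```

Request:
servo_tool(
  rows=[
    {"offset":[0,0,0.002],"dr":[0,0,0],"claw":0.1},
    {"offset":[0,0,0.004],"dr":[0,0,0],"claw":0.1},
    {"offset":[0,0,0.004],"dr":[0,0,0],"claw":0.1},
  ],
)

```text
time_s: 13.4
tcp_pos: [0.5169, -0.1207, 0.0635]
tool_rot: [0.707, 0.707, -0.0, 0.001]
force: [-0.2, 3.4, 2.4]
finger_gap: 0.0186
grasp_force: 79.2
```

Request:
servo_tool(
  rows=[
    {"offset":[0.001,0,0.002],"dr":[0,0,0],"claw":0.1},
    {"offset":[0.001,0,0.004],"dr":[0,0,0],"claw":0.1},
    {"offset":[0.001,0,0.004],"dr":[0,0,0],"claw":0.1},
  ],
)

```text
time_s: 13.7
tcp_pos: [0.5171, -0.1199, 0.0593]
tool_rot: [0.707, 0.707, -0.0, 0.001]
force: [2.2, 2.6, -2.8]
finger_gap: 0.0185
grasp_force: 78.6
```

Request:
servo_tool(
  rows=[
    {"offset":[0,0,0.002],"dr":[0,0,0],"claw":0.1},
    {"offset":[0,0,0.004],"dr":[0,0,0],"claw":0.1},
    {"offset":[0,0,0.004],"dr":[0,0,0],"claw":0.1},
  ],
)

```text
time_s: 14.0
tcp_pos: [0.5168, -0.1199, 0.0551]
tool_rot: [0.707, 0.707, -0.0, 0.001]
force: [0.3, 1.6, -7.2]
finger_gap: 0.0187
grasp_force: 78.2
```

Request:
servo_tool(
  rows=[
    {"offset":[0,0,0.002],"dr":[0,0,0],"claw":0.1},
    {"offset":[0,0,0.003],"dr":[0,0,0],"claw":0.1},
    {"offset":[0,0,0.003],"dr":[0,0,0],"claw":0.1},
  ],
)

```text
time_s: 14.3
tcp_pos: [0.5167, -0.1198, 0.0523]
tool_rot: [0.707, 0.707, -0.0, 0.001]
force: [-0.6, 1.8, -3.1]
finger_gap: 0.0186
grasp_force: 78.6
```

Request:
servo_tool(
  rows=[
    {"offset":[0,0,0.0015],"dr":[0,0,0],"claw":0.1},
    {"offset":[0,0,0.0015],"dr":[0,0,0],"claw":0.1},
    {"offset":[0,0,0.0015],"dr":[0,0,0],"claw":0.1},
  ],
)

```text
time_s: 14.6
tcp_pos: [0.5169, -0.1199, 0.0519]
tool_rot: [0.707, 0.707, -0.0, 0.001]
force: [-7.0, 3.9, 21.5]
finger_gap: 0.0189
grasp_force: 81.9
```

```bash
python3 - <<'E'
from h import *
s=env.sense();print(s["tcp_pos"],s["force"],s["wrist_torque"])
S=env.snapshot("scene").astype(int)
for r in range(228,246,1):print(r,''.join('#' if a[1]-a[0]>3 else ('+' if max(a)<100 else '.') for a in S[r,278:312]))
for z in(.030+.014,.044+.014,):print([proj("scene",(.5155+x,-.124+y,z)).round(1).tolist() for x in(-.13,.13) for y in(.008,-.008)])
E
```

```text
[ 0.5169079  -0.11988258  0.05194881] [-7.02867268  3.87459914 21.48670055] [0.60649904 1.15552345 0.21617148]
228 ..................#######.........
229 .................#######..........
230 ................#######...........
231 ...............#######............
232 ..............#######.............
233 ..............######..............
234 .........+...######...............
235 .........++..######...............
236 ..............####................
237 ..............###.................
238 ..............#..++...............
239 ..............#.+++...............
240 .........+......+++...............
241 .........+......+++...............
242 .........+......+++...............
243 +.......++......++++..............
244 +++.....++....++++++..............
245 ++++++..++....+++++...............
[[286.8, 238.4], [291.8, 240.3], [330.0, 192.8], [334.5, 194.2]]
[[286.7, 234.4], [291.7, 236.3], [330.2, 189.1], [334.7, 190.5]]
```

The bar has bottomed at the expected height: a 21 N stop at TCP z 0.052, after the clips' downward pull. Next I let go and withdraw upward.

Request:
servo_tool(
  rows=[
    {"offset":[0,0,-0.0015],"dr":[0,0,0],"claw":0.1},
    {"offset":[0,0,-0.0015],"dr":[0,0,0],"claw":0.5},
    {"offset":[0,0,-0.0015],"dr":[0,0,0],"claw":0.5},
    {"offset":[0,0,-0.0015],"dr":[0,0,0],"claw":0.5},
    {"offset":[0,0,-0.0015],"dr":[0,0,0],"claw":0.5},
  ],
)

```text
time_s: 15.15
tcp_pos: [0.5173, -0.12, 0.0526]
tool_rot: [0.707, 0.707, 0.0, 0.001]
force: [-0.4, -0.6, 0.2]
finger_gap: 0.0427
grasp_force: 0.0
```

Request:
servo_tool(
  rows=[
    {"offset":[0,0,-0.02],"dr":[0,0,0],"claw":0.5},
    {"offset":[0,0,-0.05],"dr":[0,0,0],"claw":0.5},
    {"offset":[0,0,-0.09],"dr":[0,0,0],"claw":0.5},
    {"offset":[0,0,-0.13],"dr":[0,0,0],"claw":0.5},
    {"offset":[0,0,-0.16],"dr":[0,0,0],"claw":0.5},
  ],
)

```text
time_s: 15.65
tcp_pos: [0.5173, -0.1198, 0.215]
tool_rot: [0.707, 0.707, 0.0, 0.002]
force: [0.4, -0.0, -1.2]
finger_gap: 0.0431
grasp_force: 0.0
```

Request:
servo_tool(
  rows=[
    {"offset":[-0.04,0,0],"dr":[0,0,0],"claw":0.5},
    {"offset":[-0.09,0,0],"dr":[0,0,0],"claw":0.5},
    {"offset":[-0.14,0,0],"dr":[0,0,0],"claw":0.5},
    {"offset":[-0.19,0,0],"dr":[0,0,0],"claw":0.5},
    {"offset":[-0.24,0,0],"dr":[0,0,0],"claw":0.5},
  ],
)

```text
time_s: 16.15
tcp_pos: [0.5165, -0.3617, 0.213]
tool_rot: [0.707, 0.707, 0.0, 0.001]
force: [1.0, 1.1, 0.5]
finger_gap: 0.0426
grasp_force: 0.0
```

```bash
python3 - <<'E'
from h import *
s=env.sense();print(s["tcp_pos"],s["force"])
S=env.snapshot("scene")
G=S.astype(int)
for n,lo,hi,box,z in(("grip",(100,150,50),(125,255,255),(295,205,345,240),.062),("bluecap",(100,120,60),(125,255,255),(265,190,298,215),.124),("green",(50,80,40),(85,255,255),(290,170,330,200),.076),("red",(0,150,80),(8,255,255),(270,170,330,230),.089)):
    for b in blobs(S,lo,hi,box):print(n,b[:2],ray("scene",b[0],z).round(4))
print("seat px",proj("scene",(.5155,-.124,.062)))
m=(G[:,:,1]-G[:,:,0]>3)
for r in(192,195,198,201,222,225,228,231,234):print(r,[c for c in range(285,345) if m[r,c]][:1],[c for c in range(285,345) if m[r,c]][-1:])
for x in(-.11,-.08,.08,.11):print([proj("scene",(.5155+x,-.124+y,.044)).round(1).tolist() for y in(.008,-.008)])
E
```

```text
[ 0.51650115 -0.3617182   0.21300514] [1.01982992 1.09385835 0.47634105]
grip (array([311.9, 209.1]), [310, 205, 5, 10, 46]) [ 0.5166 -0.1209  0.062 ]
bluecap (array([282.1, 201.8]), [278, 198, 9, 9, 72]) [ 0.4308 -0.0745  0.124 ]
green (array([310.5, 188. ]), [308, 186, 6, 5, 26]) [ 0.5952 -0.0717  0.076 ]
red (array([302.1, 197.7]), [299, 195, 7, 6, 34]) [ 0.5194 -0.0858  0.089 ]
seat px [312.64185375 209.61117368]
192 [299] [344]
195 [296] [332]
198 [285] [330]
201 [285] [327]
222 [285] [307]
225 [299] [305]
228 [296] [302]
231 [293] [299]
234 [291] [296]
[[290.7, 234.3], [295.7, 236.2]]
[[296.3, 228.4], [301.2, 230.2]]
[[322.8, 200.4], [327.3, 201.9]]
[[327.2, 195.8], [331.7, 197.2]]
```

The bar lies at the predicted home line at both ends, its grip is on the seat pixel, and the neighbours' caps have not moved. I hand in.

```bash
python3 -c "
from bench import env
print(env.close_job())"
```

```text
the job is handed in; nothing more can be done
None
```

I handed the job in at about 16 s of the 51 s allowed: the red-capped bottle stands upright roughly 10 mm from the gap centre by camera, the bar is seated at both ends and let go, both neighbours are unmoved, and the arm never went near the timer or cup. The hand-in returned no verdict, and I inferred the clips snapped home from the force trace and the bar's position in the images, since their angles can't be read.

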